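Roll the rolling pin onto the start line

ROBOT

A 7-joint arm with a two-finger parallel gripper is mounted at the origin on the work surface. World frame = base frame: x ahead of the robot, y to its left, z up, the work surface at z = 0. Lengths are in m, angles in rad, forces in N, time in s.
With the tool pointing down it reaches from about 0.35 to 0.9 m from the base axis. Payload 7.2 kg.
Tool frame: the origin (TCP) lies at the very end of the fingers, on their centre line; the grasp point (between the pads) lies 19 mm behind it (grip_point_offset is the distance from the TCP to the grasp point, in m); x points along the fingers, z is the direction in which the jaws open and shut, and the axes are right-handed (so a half turn about x gives the same grasp; the last joint's range is limited). The gripper opens to 85 mm and grips with 20 to 120 N. Pads are 22 mm wide; open, the fingers measure 114 mm over their backs; the gripper's body (76 mm by 85 mm) begins 54 mm behind the grasp point. The pads swing forward as they close: fully open they stand 13 mm farther back than shut.
Start: joints at [-1.411, 0.411, -0.013, 1.596, 0.006, 1.134, -0.082], TCP at [0.141, 0.609, 0.231] pointing down, gripper open.
Joint ranges: [-2.95, 2.95], [-0.29, 1.99], [-1.47, 1.44], [0.14, 2.54], [-1.03, 4.17], [0.13, 1.85], [-2.86, 2.86]. Speed limits (rad/s): [2.39, 2.39, 3.01, 3.01, 3.14, 3.14, 3.14].

INTERFACE

Orientations are given as a unit quaternion [x, y, z, w].
In Python, from workcell import * gives the robot as it stands.
- The arm moves only by the tool servo_tool, never from a script. Its argument "commands" is a list that holds one entry, the list of rows, each a list of 7 numbers: the shift along the tool's x, y, z in mm, then the turn, a rotation vector about the tool's x, y, z in degrees, then the closure in counts, from 0 (fully open) to 255 (shut). A call has 1 to 20 rows; each row shifts and turns the pose as measured when the row begins, along the tool's axes as they then stand; what a row does not reach is not made up. A row lasts 1/8 s, in which the tool goes at most 62.5 mm and 10.7 degrees, less where a joint would pass 70% of its speed; a pose out of reach is approached as far as the arm can. A call with a gripper value outside its range is refused whole. The fingers move at their own pace and stop on an object; "grip_force" is the grip in N (left out, the last holds). Time passes only in rows, so rows that do not move let the fingers close. It gives the time, the measured TCP pose, the force and the opening at its end, in the units of the state.
- state(): the state, without advancing time (a new reading comes with each control period).
- read_camera(name): name is "scene" or "top"; returns (picture, depth): 384x512x3 uint8, red, green, blue; 384x512 float32, m along the optical axis (not along the pixel's ray), 0 where there is no reading.
- camera_model(name): a dict with "fx", "fy", "cx", "cy" (pixels), "k1" (the pictures are not rectified: a ray, as slopes to the right and down, at radius r is drawn at 1 + k1 r^2 times it, then the intrinsics apply), "xyz" and "rotation" of the camera in the world. Camera axes: x right, y down, z forward; pixel columns grow to the right and rows downward; lengths in m; the calibration is good to about 2 mm. A picture is of the moment at which its call begins. camera_model takes no time and is no camera call.
- close_job(): hands the job in, once; it reports no verdict.
The state is a dict: "clock": time; "qpos": joint angles; "qd": joint speeds; "effort": joint torques, N m; "position": TCP position; "eef_rot": TCP orientation; "force": force on the tool from outside, world axes, zero at the start; "ft_torque": the same for the moment, N m; "finger_gap": finger opening in m.
Only numpy, scipy, OpenCV 4.12 (cv2) and the standard library are available. Lean on these libraries where they do the work, as an engineer would, in place of code of your own. Each camera call takes 0.05 s, during which the arm holds its last target.

TASK

Get the pastry mat ready for the next sheet: with a fingertip on top of the wooden rolling pin, roll it sideways over the mat until it lies at rest centred along the solid (unbroken) line, not the dashed one. Roll it, never grip it or lift it off the mat; then take the hand away. Leave the cutter, the jar and the spatula where they are.

Things in the scene. Friction and masses are not known exactly. Their poses are not given: they have to be found in the camera images.
- rolling_pin: plain wooden dowel, 40 mm diameter, 220 mm long, about 0.2 kg, lying on the mat between the lines, 70 to 120 mm from each, within 4 degrees of parallel. Origin at its centre, 20 mm above the mat; x along it, y and z turn as it rolls. It advances half the travel of a fingertip riding on its top (so use several short strokes) and stops soon after a slow push; pushed low from behind it may drag
- solid_line: unbroken black line printed on the mat, 260 mm long, 8 mm wide, flat, cannot be moved or felt. Origin at its middle, level with the mat's top; x axis along the line, y across it, z up. It may be on either side of the pin
- dashed_line: broken black line of five 26 mm dashes, 234 mm from end to end, 8 mm wide, parallel to the solid line and 190 mm from it. Origin at its middle, x axis along it, y across, z up. Not the one to use
- pastry_mat: pale silicone pastry mat fixed to the bench, 340 mm (its x) by 540 mm (its y), 3 mm thick. Origin at the centre of its underside, on the bench top at z = 0; the lines run along its x, 95 mm either side of the centre
- cutter: bystander: steel ring cutter, 60 mm across, 40 mm high, standing on the mat beyond one line. Origin at the centre of its underside
- jar: bystander: glass jar with steel lid, 56 mm across, 80 mm high, standing on the mat beyond the other line. Origin at the centre of its underside
- spatula: bystander: steel spatula with black handle, 280 mm long, 65 mm wide, lying on the bench to the left of the mat. Origin at its middle on the bench, x towards the blade
Not all that is in view belongs to the job. What is meant by the rolling_pin is not red or white, and is the larger of those in its own colour.

How it is judged:
On the way:
1. the pin is really rolled: it has turned more than a quarter turn about its length (angle between rolling_pin's own z axis and vertical above 1.65 rad), for 0.1 s.
At the end, for the whole second after the job is handed in: The rolling pin lies at rest on the mat with its centre within 8 mm of the solid line's centre line, within 50 mm of the line's middle lengthwise, and parallel to the line within 0.12 rad (7 degrees) (y of rolling_pin in the frame of solid_line between -0.008 and 0.008 m and x of rolling_pin in the frame of solid_line between -0.05 and 0.05 m and angle between the x axis of rolling_pin and the x axis of solid_line, either way round below 0.12 rad and height (world z) of rolling_pin between 0.019 and 0.027 m and linear speed of rolling_pin below 0.01 m/s); the robot touches nothing.
It fails at once if the pin is lifted off the mat (height (world z) of rolling_pin above 0.035 m).
It fails at once if the pin is taken between the fingers (x of the grasp point in the frame of rolling_pin between -0.115 and 0.115 m and y of the grasp point in the frame of rolling_pin between -0.02 and 0.02 m and z of the grasp point in the frame of rolling_pin between -0.02 and 0.02 m).
It fails at once if the cutter is moved by more than 15 mm (distance of cutter from where it was at the start of the episode above 0.015 m).
It fails at once if the jar is moved by more than 15 mm (distance of jar from where it was at the start of the episode above 0.015 m).
It fails at once if the spatula is moved by more than 15 mm (distance of spatula from where it was at the start of the episode above 0.015 m).
It also fails if it takes over 67 s, if anything falls off the work surface, if the arm or the gripper's body presses on something with over 40 N, if the wrist force passes 120 N, or if a joint passes its speed limit or range.

## Working session

There is one attempt and no reset: what is moved stays moved. The work goes in short steps, Python scripts to look and compute and a tool call to move; the robot and the scene stay as the last step left them, time stands still between calls to the robot, and variables do not carry over. Pictures are saved under pics/ and viewed, and the job is handed in when it is done.

Besides the shell and the picture viewer there is one more tool, called after "Call:" as name([rows], argument=value, ...), one row to a line, values as JSON. servo_tool: Moves the arm, as the interface text tells. Its arguments: {"type":"object","properties":{"commands":{"type":"array"},"grip_force":{"type":"number"}},"required":["commands"]}

```bash
mkdir -p pics; ls; python3 - <<'E'
from workcell import *
import cv2,numpy as np
s=state();print(s)
for n in("scene","top"):
    p,d=read_camera(n);cv2.imwrite(f"pics/{n}0.png",p[:,:,::-1]);np.savez(f"{n}0.npz",p=p,d=d);print(n,camera_model(n))
E
```

```text
pics
{'clock': 0.0, 'qpos': array([-1.4112119 ,  0.41191682, -0.01272693,  1.59703995,  0.00559405,
        1.13428271, -0.08220295]), 'qd': array([ 0.00086665, -0.00108829, -0.00041572, -0.00015142, -0.00057116,
        0.00095447,  0.00057587]), 'effort': array([-8.41789897e-04, -6.00636649e+01,  6.81918059e-01, -2.99405944e+01,
        1.38886407e-02,  1.07548575e-02, -1.47556506e-05]), 'position': array([0.14105648, 0.6083722 , 0.23044411]), 'eef_rot': array([-0.44032867,  0.55399881,  0.43956435,  0.55315384]), 'force': array([-0.41098164, -0.4088167 ,  0.03159581]), 'ft_torque': array([ 0.00158687,  0.04914491, -0.0234714 ]), 'finger_gap': 0.0852288749215798}
scene {'fx': 448.49751816954836, 'fy': 448.49751816954836, 'cx': 251.07752354823793, 'cy': 195.6144119892769, 'k1': -0.03468372163042762, 'xyz': array([0.9158123 , 0.66526649, 1.17145942]), 'rotation': array([ 0.27876798,  0.92396181, -0.25137058, -0.07345622])}
top {'fx': 443.0477106867428, 'fy': 443.0477106867428, 'cx': 249.276834692647, 'cy': 190.6409899283275, 'k1': 0.018895254764558125, 'xyz': array([0.37489009, 0.11716687, 1.38608904]), 'rotation': array([ 0.71109777, -0.70083312,  0.04442624, -0.03462967])}
```

View pics/scene0.png

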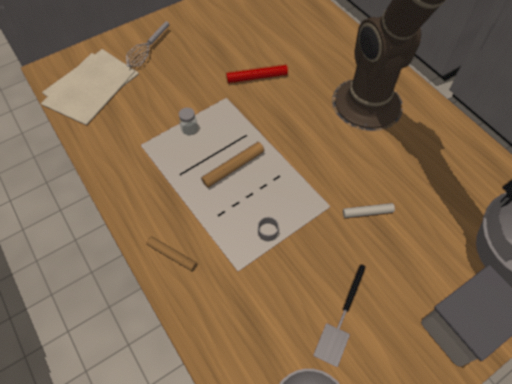

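View pics/top0.png

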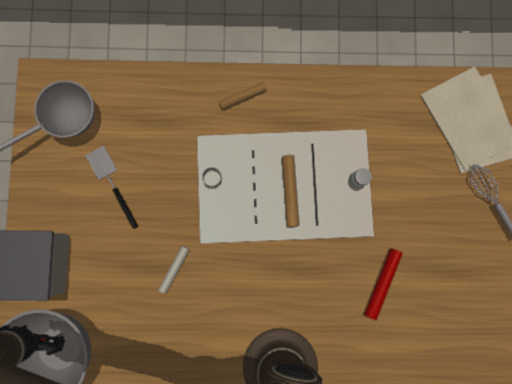

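The top view shows the pin at about (290,190). The solid line is at (315,185), dashed at (254,187), and the jar at (361,179) lies beyond the solid line. Next I'll measure these.

```bash
cat > h.py <<'E'
import numpy as np,cv2
from workcell import *
from scipy.spatial.transform import Rotation as R
def ray(n,uv):
    m=camera_model(n);uv=np.atleast_2d(np.asarray(uv,float))
    K=np.array([[m['fx'],0,m['cx']],[0,m['fy'],m['cy']],[0,0,1]])
    q=cv2.undistortPoints(uv.reshape(-1,1,2),K,np.array([m['k1'],0,0,0.])).reshape(-1,2)
    return m['xyz'],R.from_quat(m['rotation']).apply(np.c_[q,np.ones(len(q))])
def onplane(n,uv,z):
    o,d=ray(n,uv);return o+d*((z-o[2])/d[:,2])[:,None]
def axis(P):
    c,(w,h),a=cv2.minAreaRect(P[:,:2].astype(np.float32))
    if w<h:a+=90;w,h=h,w
    return np.round(c,4),round(float(w),4),round(float(h),4),round((a+90)%180-90,2)
def measure(n,p,d=None):
    hsv=cv2.cvtColor(p,cv2.COLOR_RGB2HSV);v=hsv[...,2];s=hsv[...,1]
    mat=((v>150)&(s<45)).astype(np.uint8)
    cs,_=cv2.findContours(cv2.morphologyEx(mat,cv2.MORPH_OPEN,np.ones((3,3))),0,1)
    g=[c for c in cs if 15000>0 and cv2.contourArea(c)>8000]
    # mat: contour containing pin region, elongated 540x340
    best=min(g,key=lambda c:abs(axis(onplane(n,c.reshape(-1,2),.003))[1]-.54))
    P=onplane(n,best.reshape(-1,2),.003);print(n,'mat',axis(P))
    hull=np.zeros(v.shape,np.uint8);cv2.drawContours(hull,[cv2.convexHull(best)],-1,1,-1)
    hull=cv2.erode(hull,np.ones((5,5)))
    for name,m,z in(('dark',(v<100)&(s<120),.003),('wood',(s>90)&(v>60),.023)):
        k,lab,st,ce=cv2.connectedComponentsWithStats((m&(hull>0)).astype(np.uint8))
        for i in range(1,k):
            if st[i,4]<8:continue
            q=np.argwhere(lab==i)[:,::-1]
            print(' ',name,ce[i].round(1),st[i,4],axis(onplane(n,q,z)))
E
python3 - <<'E'
from h import *
for n in("scene","top"):
    f=np.load(f"{n}0.npz");measure(n,f['p'])
E
```

```text
scene mat (array([ 0.5516, -0.0073]), 0.5347, 0.3353, -86.78)
  dark [190.7 128.9] 112 (array([ 0.5677, -0.2325]), 0.0484, 0.037, -15.72)
  dark [211.4 155.4] 114 (array([ 0.5586, -0.1026]), 0.2498, 0.0064, 3.15)
  dark [234.5 170.3] 140 (array([ 0.5308, -0.0142]), 0.2141, 0.0232, -0.07)
  dark [276.5 177.5] 10 (array([0.4409, 0.0811]), 0.0186, 0.0047, 15.33)
  dark [262.8 186.3] 9 (array([0.494 , 0.0842]), 0.0161, 0.0046, -3.39)
  dark [249.3 195. ] 11 (array([0.5461, 0.0868]), 0.0183, 0.0046, 4.12)
  dark [235.5 203.8] 12 (array([0.597 , 0.0896]), 0.02, 0.0046, 4.14)
  dark [220.7 213.3] 11 (array([0.6499, 0.0923]), 0.0195, 0.0045, 16.07)
  dark [267.7 221.6] 88 (array([0.5516, 0.1933]), 0.0524, 0.0282, -30.11)
  dark [267.9 236.6] 83 (array([0.5757, 0.2306]), 0.0519, 0.0253, -33.64)
  wood [232.5 164.1] 795 (array([ 0.5296, -0.0252]), 0.2264, 0.0419, 4.62)
top mat (array([ 0.5502, -0.0106]), 0.5383, 0.3383, -86.86)
  dark [314.2 185.4] 152 (array([ 0.5558, -0.1047]), 0.2544, 0.0065, 3.18)
  dark [252.5 153.8] 13 (array([0.6475, 0.0904]), 0.0193, 0.0032, 0.73)
  dark [282.  161.5] 8 (array([ 0.6249, -0.0033]), 0.0225, 0.0, 0.32)
  dark [253.5 170.2] 13 (array([0.5962, 0.0866]), 0.0192, 0.0032, 0.73)
  dark [209.9 170.4] 38 (array([0.5909, 0.2242]), 0.0496, 0.0197, -73.95)
  dark [283. 175.] 11 (array([ 0.5817, -0.0067]), 0.0319, 0.0, 0.3)
  dark [354.2 182.4] 139 (array([ 0.563 , -0.2316]), 0.053, 0.0365, 33.19)
  dark [216.1 185.1] 18 (array([0.5469, 0.2035]), 0.0339, 0.007, -55.05)
  dark [253.6 185.6] 12 (array([0.5453, 0.086 ]), 0.019, 0.0031, 0.72)
  dark [254.5 202.7] 15 (array([0.4933, 0.0822]), 0.022, 0.0031, 0.7)
  dark [286.  216.5] 8 (array([ 0.4509, -0.0168]), 0.0219, 0.0, 0.25)
  dark [255.5 219.5] 14 (array([0.4401, 0.0784]), 0.0218, 0.0031, 0.7)
  dark [289.6 225.9] 8 (array([ 0.4215, -0.0292]), 0.0189, 0.0031, 81.39)
  wood [289.9 190.4] 821 (array([ 0.5319, -0.0266]), 0.2213, 0.0363, 4.41)
```

```bash
python3 - <<'E'
from h import *
f=np.load("top0.npz");d=f['d']
cam=camera_model("top")
vv,uu=np.mgrid[0:384:8,0:512:8]
uv=np.c_[uu.ravel(),vv.ravel()]
o,r=ray("top",uv);P=o+r*d[vv.ravel(),uu.ravel()][:,None]
for nm,(a,b,c,e) in dict(box=(0,66,232,300),pan=(35,95,80,140),bowl=(40,90,310,380),pin=(286,296,165,215)).items():
    k=(uv[:,0]>=a)&(uv[:,0]<=b)&(uv[:,1]>=c)&(uv[:,1]<=e);print(nm,P[k].min(0).round(3),P[k].max(0).round(3),P[k].mean(0).round(3))
s=state();T=R.from_quat(s['eef_rot']);print(T.as_matrix().round(3))
def want(a):
    u=np.array([np.sin(np.radians(a)),-np.cos(np.radians(a)),0]);return u
for sg in(1,-1):
    z=sg*want(4.0);x=np.array([0,0,-1.]);y=np.cross(z,x)
    M=np.c_[x,y,z];print(sg,(T.inv()*R.from_matrix(M)).as_rotvec(degrees=True).round(1))
print('delta tool',T.inv().apply(np.array([.531,-.026,.2])-s['position'])*1000)
E
```

```text
box [ 0.2    0.645 -0.002] [0.394 0.785 0.153] [0.303 0.701 0.124]
pan [ 0.676  0.583 -0.006] [0.882 0.772 0.088] [0.778 0.681 0.027]
bowl [-0.03   0.434 -0.003] [0.177 0.714 0.647] [0.078 0.616 0.078]
pin [ 0.475 -0.047  0.008] [ 0.604 -0.018  0.045] [ 0.538 -0.032  0.033]
[[-0.    -0.974  0.226]
 [-0.001  0.226  0.974]
 [-1.    -0.    -0.001]]
1 [ 1.629e+02 -0.000e+00  1.000e-01]
-1 [-17.1  -0.1  -0. ]
delta tool [  31.34949017 -523.09598754 -529.92612655]
```

Call:
servo_tool([
  [[0, 0, 0, -8.5, 0, 0, 255], [0, 0, 0, -8.5, 0, 0, 255], [0, -20, -38, 0, 0, 0, 255], [0, -20, -38, 0, 0, 0, 255], [0, -20, -38, 0, 0, 0, 255], [0, -20, -38, 0, 0, 0, 255], [0, -20, -38, 0, 0, 0, 255], [0, -20, -38, 0, 0, 0, 255], [0, -20, -38, 0, 0, 0, 255], [0, -20, -38, 0, 0, 0, 255], [0, -20, -38, 0, 0, 0, 255], [0, -20, -38, 0, 0, 0, 255], [0, -20, -38, 0, 0, 0, 255], [0, -20, -38, 0, 0, 0, 255], [0, -20, -38, 0, 0, 0, 255], [0, -20, -38, 0, 0, 0, 255], [0, 0, 0, 0, 0, 0, 255]],
], grip_force=40)

```text
clock: 2.22
position: [0.4695, 0.0809, 0.2277]
eef_rot: [0.521, -0.483, -0.519, -0.476]
force: [0.1, 0.2, 0.3]
finger_gap: -0.0001
```

```bash
cat > st.py <<'E'
from h import *
import sys
def go(x,y,z,a=4.0):
    s=state();T=R.from_quat(s['eef_rot'])
    u=np.array([np.sin(np.radians(a)),-np.cos(np.radians(a)),0])
    zz=-u;xx=np.array([0,0,-1.]);M=np.c_[xx,np.cross(zz,xx),zz]
    print('t',round(s['clock'],2),'pos',s['position'].round(4),'gap',s['finger_gap'],'F',s['force'].round(2),'T',T.as_matrix().round(3).tolist())
    print('turn',(T.inv()*R.from_matrix(M)).as_rotvec(degrees=True).round(2),'shift',(T.inv().apply(np.array([x,y,z])-s['position'])*1000).round(1))
go(*map(float,sys.argv[1:]))
E
python3 st.py .531 -.015 .06
```

```text
t 2.23 pos [0.4695 0.0809 0.2277] gap -7.936340274685134e-05 F [0.15 0.15 0.27] T [[-0.004, -0.997, -0.08], [-0.009, -0.08, 0.997], [-1.0, 0.005, -0.009]]
turn [ 0.59 -0.5  -0.28] shift [168.2 -54.4 -99.1]
```

Call:
servo_tool([
  [[10, -14, -26, 0.6, -0.5, -0.3, 255], [30, -14, -26, 0, 0, 0, 255], [40, -14, -26, 0, 0, 0, 255], [40, -12, -20, 0, 0, 0, 255], [30, 0, 0, 0, 0, 0, 255], [12, 0, 0, 0, 0, 0, 255], [0, 0, 0, 0, 0, 0, 255]],
])

```text
clock: 3.1
position: [0.5311, -0.0079, 0.0607]
eef_rot: [-0.517, 0.48, 0.52, 0.482]
force: [0.8, 0.4, 0.3]
finger_gap: 0.0001
```

```bash
python3 st.py .531 -.015 .043; python3 - <<'E'
from h import *
for n in("scene","top"):
    p,d=read_camera(n);cv2.imwrite(f"pics/{n}1.png",cv2.resize(p[:,:,::-1][90:260,120:400],None,fx=2.8,fy=2.8))
E
```

```text
t 3.1 pos [ 0.5311 -0.0079  0.0607] gap 0.00014377625782440893 F [0.84 0.42 0.3 ] T [[-0.001, -0.997, -0.076], [0.005, -0.076, 0.997], [-1.0, 0.0, 0.005]]
turn [ 0.36  0.27 -0.02] shift [17.7  0.6 -7.2]
```

View pics/scene1.png

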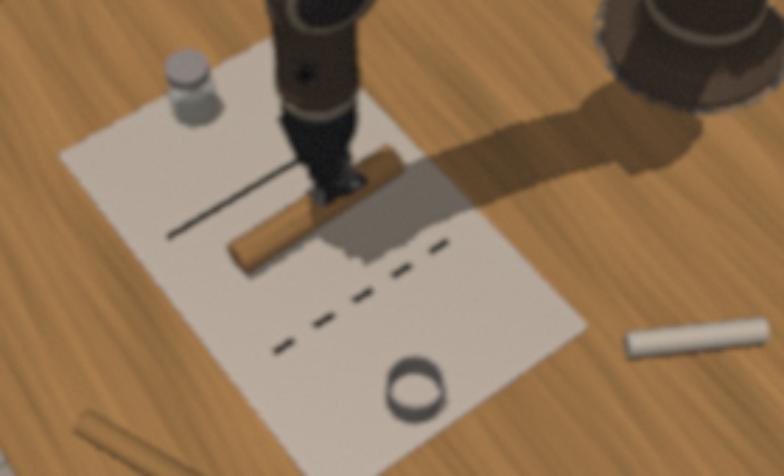

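The fingertip, at crop (340,190), sits just above the middle of the pin. I'll lower it gently until it touches.

Call:
servo_tool([
  [[6, 0, -6, 0.3, 0.3, 0, 255], [6, 0, -1, 0, 0, 0, 255], [3, 0, 0, 0, 0, 0, 255], [2, 0, 0, 0, 0, 0, 255], [0, 0, 0, 0, 0, 0, 255]],
])

```text
clock: 3.82
position: [0.5342, -0.0146, 0.0464]
eef_rot: [0.519, -0.48, -0.516, -0.484]
force: [-0.6, 0.6, -0.1]
finger_gap: -0.0004
```

```bash
python3 st.py .531 -.015 .043
```

```text
t 3.83 pos [ 0.5342 -0.0146  0.0464] gap -0.0004254597207666452 F [-0.61  0.56 -0.07] T [[0.007, -0.997, -0.071], [0.0, -0.071, 0.997], [-1.0, -0.007, -0.0]]
turn [ 0.1  -0.    0.39] shift [ 3.4  3.3 -0.2]
```

Call:
servo_tool([
  [[2, 2, 0, 0, 0, 0.4, 255], [2, 1, 0, 0, 0, 0, 255], [2, 0, 0, 0, 0, 0, 255]],
])

```text
clock: 4.2
position: [0.5315, -0.0142, 0.0413]
eef_rot: [-0.517, 0.481, 0.518, 0.482]
force: [-7.5, 3.2, 27.9]
finger_gap: 0.0002
```

Call:
servo_tool([
  [[0.3, 0, -5, 0, 0, 0, 255], [0.3, 0, -5, 0, 0, 0, 255], [0.3, 0, -5, 0, 0, 0, 255]],
])

```text
clock: 4.58
position: [0.5324, -0.0277, 0.0431]
eef_rot: [-0.517, 0.48, 0.519, 0.482]
force: [-1.2, -0.3, 3.1]
finger_gap: 0.0002
```

```bash
python3 st.py .531 -.035 .043; python3 - <<'E'
from h import *
for n in("scene","top"):
    p,d=read_camera(n);cv2.imwrite(f"pics/{n}2.png",cv2.resize(p[:,:,::-1][90:260,120:400],None,fx=2.8,fy=2.8))
    measure(n,p)
E
```

```text
t 4.58 pos [ 0.5324 -0.0277  0.0431] gap 0.00019918307251957066 F [-1.18 -0.27  3.14] T [[0.0, -0.997, -0.073], [0.004, -0.073, 0.997], [-1.0, -0.0, 0.004]]
turn [0.2  0.24 0.03] shift [ 0.1  1.9 -7.2]
scene mat (array([ 0.5516, -0.0071]), 0.5343, 0.3353, -86.79)
  dark [227.7 141.2] 881 (array([ 0.5285, -0.1021]), 0.2628, 0.1641, 34.23)
  dark [190.9 129.1] 98 (array([ 0.5677, -0.2314]), 0.0465, 0.0351, -12.32)
  dark [235.  167.4] 130 (array([ 0.5262, -0.0234]), 0.2241, 0.0211, 1.59)
  dark [276.2 177.7] 9 (array([0.4422, 0.081 ]), 0.0165, 0.0047, -3.33)
  dark [262.8 186.2] 8 (array([0.4941, 0.0836]), 0.0163, 0.0037, 4.12)
  dark [235.4 203.9] 8 (array([0.5969, 0.0893]), 0.0162, 0.003, -3.56)
  dark [220.5 213.5] 10 (array([0.6511, 0.0927]), 0.017, 0.0045, 16.07)
  dark [267.5 221.4] 79 (array([0.5516, 0.1926]), 0.0496, 0.0262, -33.65)
  dark [267.9 236.5] 77 (array([0.5757, 0.2306]), 0.0519, 0.0253, -33.64)
  wood [229.  164.8] 647 (array([ 0.5341, -0.0316]), 0.2197, 0.0414, 4.64)
top mat (array([ 0.5503, -0.0105]), 0.5384, 0.3385, -86.81)
  dark [307.2 192.7] 3933 (array([ 0.5353, -0.0741]), 0.2945, 0.1906, 0.81)
  dark [252.5 153.8] 13 (array([0.6475, 0.0904]), 0.0193, 0.0032, 0.73)
  dark [253.1 170.2] 8 (array([0.5962, 0.0866]), 0.0192, 0.0032, 0.73)
  dark [208.3 170.5] 27 (array([0.591 , 0.2294]), 0.0436, 0.0143, -62.14)
  dark [354.1 182.8] 89 (array([ 0.5616, -0.231 ]), 0.0488, 0.0319, 35.6)
  dark [217.4 184.4] 10 (array([0.5484, 0.1998]), 0.0226, 0.0035, -55.06)
  dark [253.8 185.7] 9 (array([0.5453, 0.086 ]), 0.019, 0.0031, 0.72)
  dark [254.5 202.8] 13 (array([0.4917, 0.0821]), 0.0189, 0.0031, 0.7)
  dark [255.4 219.4] 12 (array([0.4417, 0.0784]), 0.0187, 0.0031, 0.7)
  wood [285.8 158.4] 17 (array([ 0.6295, -0.0117]), 0.0242, 0.0086, -22.57)
```

View pics/scene2.png

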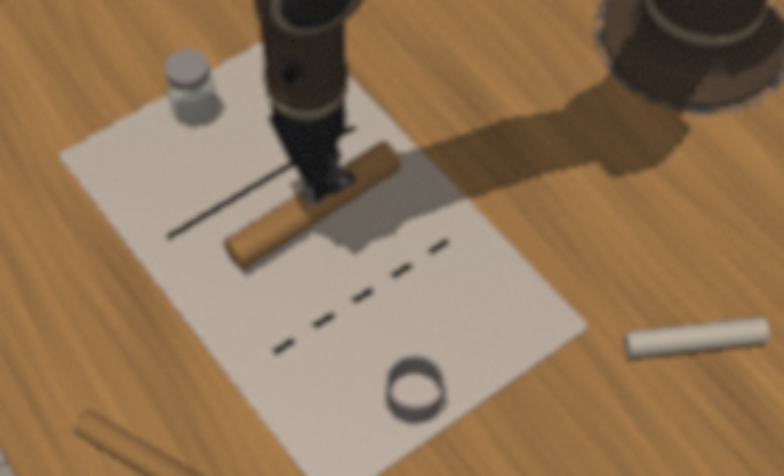

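The pin rolls: it moved about 6 mm for 13.5 mm of finger travel. I'll carry on with the stroke.

Call:
servo_tool([
  [[0.8, 0, -5, 0, 0.2, 0, 255], [0.8, 0, -5, 0, 0, 0, 255], [0.8, 0, -5, 0, 0, 0, 255], [0.8, 0, -5, 0, 0, 0, 255], [0.8, 0, -5, 0, 0, 0, 255]],
])

```text
clock: 5.3
position: [0.5345, -0.0535, 0.0428]
eef_rot: [-0.518, 0.481, 0.518, 0.483]
force: [-3.2, -0.0, 9.2]
finger_gap: 0.0004
```

```bash
python3 st.py .531 -.035 .043; python3 - <<'E'
from h import *
for n in("scene",):
    p,d=read_camera(n);cv2.imwrite(f"pics/{n}3.png",cv2.resize(p[:,:,::-1][90:260,120:400],None,fx=2.8,fy=2.8))
    measure(n,p)
E
```

```text
t 5.3 pos [ 0.5345 -0.0535  0.0428] gap 0.00036836136661507396 F [-3.19 -0.03  9.17] T [[0.002, -0.997, -0.072], [0.002, -0.072, 0.997], [-1.0, -0.002, 0.002]]
turn [0.13 0.11 0.12] shift [-0.2  2.2 18.7]
scene mat (array([ 0.5516, -0.0071]), 0.5343, 0.3353, -86.78)
  dark [223.3 140.4] 701 (array([ 0.5373, -0.1094]), 0.2465, 0.1529, 37.35)
  dark [190.8 129.1] 99 (array([ 0.5677, -0.2314]), 0.0465, 0.0351, -12.32)
  dark [232.4 164.9] 128 (array([ 0.528 , -0.0343]), 0.221, 0.0089, 4.15)
  dark [276.2 177.7] 9 (array([0.4422, 0.081 ]), 0.0165, 0.0047, -3.33)
  dark [262.8 186.2] 8 (array([0.4941, 0.0836]), 0.0163, 0.0037, 4.12)
  dark [235.6 203.7] 9 (array([0.597 , 0.0896]), 0.0159, 0.0046, 4.2)
  dark [220.5 213.5] 10 (array([0.6511, 0.0927]), 0.017, 0.0045, 16.07)
  dark [267.5 221.4] 83 (array([0.5516, 0.1926]), 0.0496, 0.0262, -33.65)
  dark [267.8 236.5] 79 (array([0.5757, 0.2306]), 0.0519, 0.0253, -33.64)
  wood [226.8 161.7] 700 (array([ 0.537 , -0.0438]), 0.2137, 0.042, 4.39)
```

View pics/scene3.png

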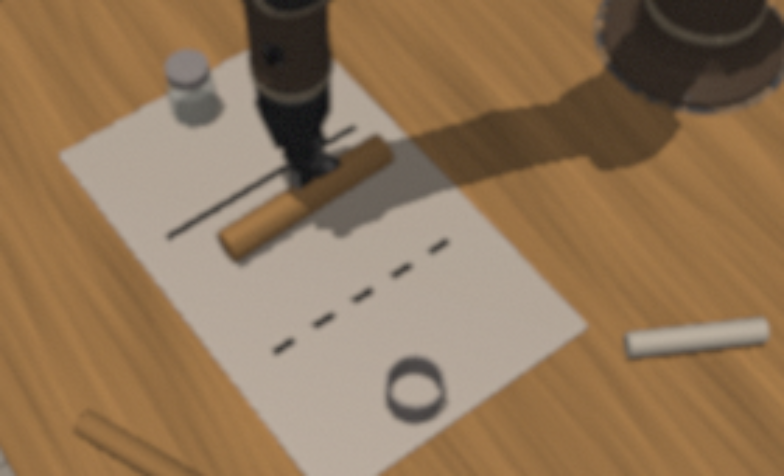

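Stroke 1 done, with the pin at y≈-0.044. Next I lift straight up, back off about 21 mm and roll again.

Call:
servo_tool([
  [[-8, 0, 0, 0, 0, 0, 255], [-7, 0, 0, 0, 0, 0, 255], [-1, 2, 11, 0, 0.1, 0.1, 255], [0, 1, 11, 0, 0, 0, 255], [0, 0, 0, 0, 0, 0, 255]],
])

```text
clock: 5.98
position: [0.5295, -0.0296, 0.0594]
eef_rot: [-0.518, 0.481, 0.518, 0.482]
force: [-0.2, -0.4, -0.0]
finger_gap: 0.0
```

```bash
python3 st.py .533 -.033 .046; python3 - <<'E'
from h import *
for n in("scene",):
    p,d=read_camera(n);cv2.imwrite(f"pics/{n}4.png",cv2.resize(p[:,:,::-1][90:260,120:400],None,fx=2.8,fy=2.8))
    measure(n,p)
E
```

```text
t 5.97 pos [ 0.5295 -0.0296  0.0594] gap 2.0236516274600074e-05 F [-0.24 -0.44 -0.01] T [[0.0, -0.997, -0.073], [0.0, -0.073, 0.997], [-1.0, -0.0, 0.0]]
turn [0.16 0.02 0.01] shift [13.4 -3.2 -3.6]
scene mat (array([ 0.5514, -0.0072]), 0.5349, 0.3355, -86.8)
  dark [227.9 139.2] 799 (array([ 0.5269, -0.1077]), 0.2696, 0.1603, 35.02)
  dark [191.  129.1] 96 (array([ 0.5676, -0.231 ]), 0.0466, 0.0345, -10.11)
  dark [233.5 164.1] 130 (array([ 0.5265, -0.0357]), 0.2236, 0.017, 6.85)
  dark [276.2 177.7] 9 (array([0.4422, 0.081 ]), 0.0165, 0.0047, -3.33)
  dark [262.8 186.2] 8 (array([0.4941, 0.0836]), 0.0163, 0.0037, 4.12)
  dark [235.6 203.7] 9 (array([0.597 , 0.0896]), 0.0159, 0.0046, 4.2)
  dark [220.4 213.4] 9 (array([0.6511, 0.0922]), 0.0175, 0.0036, 4.16)
  dark [267.7 221.4] 83 (array([0.5516, 0.1926]), 0.0496, 0.0262, -33.65)
  dark [267.9 236.5] 78 (array([0.5757, 0.2306]), 0.0519, 0.0253, -33.64)
  wood [226.  162.3] 640 (array([ 0.5347, -0.0448]), 0.2186, 0.0419, 4.5)
```

Call:
servo_tool([
  [[8, -3, -4, 0.1, 0, 0, 255], [6, 0, 0, 0, 0, 0, 255], [2.5, 0, 0, 0, 0, 0, 255], [1, 0, 0, 0, 0, 0, 255]],
])

```text
clock: 6.52
position: [0.5331, -0.0347, 0.0416]
eef_rot: [-0.517, 0.482, 0.517, 0.483]
force: [-7.3, 2.4, 25.9]
finger_gap: -0.0003
```

Call:
servo_tool([
  [[0.8, 0, -5, 0, 0, 0, 255], [0.8, 0, -5, 0, 0, 0, 255], [0.8, 0, -5, 0, 0, 0, 255], [0.8, 0, -5, 0, 0, 0, 255], [0.8, 0, -5, 0, 0, 0, 255], [0.8, 0, -5, 0, 0, 0, 255], [0.8, 0, -5, 0, 0, 0, 255], [0.8, 0, -5, 0, 0, 0, 255]],
])

```text
clock: 7.52
position: [0.5364, -0.0776, 0.0425]
eef_rot: [-0.515, 0.482, 0.517, 0.485]
force: [-1.7, -1.4, 5.9]
finger_gap: -0.0
```

```bash
python3 st.py .533 -.033 .043; python3 - <<'E'
from h import *
for n in("scene",):
    p,d=read_camera(n);cv2.imwrite(f"pics/{n}5.png",cv2.resize(p[:,:,::-1][90:260,120:400],None,fx=2.8,fy=2.8))
    measure(n,p)
E
```

```text
t 7.53 pos [ 0.5364 -0.0776  0.0425] gap -5.572248016360458e-06 F [-1.72 -1.41  5.9 ] T [[0.002, -0.998, -0.065], [0.005, -0.065, 0.998], [-1.0, -0.002, 0.005]]
turn [-0.28  0.28  0.14] shift [-0.3  0.5 44.7]
scene mat (array([ 0.5518, -0.0071]), 0.5346, 0.3354, -86.7)
  dark [219.1 138.3] 566 (array([ 0.544 , -0.1161]), 0.2394, 0.142, 39.28)
  dark [190.8 129.1] 98 (array([ 0.5677, -0.2314]), 0.0465, 0.0351, -12.32)
  dark [226.8 161.3] 126 (array([ 0.532 , -0.0564]), 0.2151, 0.0095, 4.08)
  dark [276.2 177.7] 9 (array([0.4422, 0.081 ]), 0.0165, 0.0047, -3.33)
  dark [262.8 186.3] 9 (array([0.494 , 0.0842]), 0.0161, 0.0046, -3.39)
  dark [235.4 203.9] 8 (array([0.5969, 0.0893]), 0.0162, 0.003, -3.56)
  dark [220.5 213.5] 10 (array([0.6511, 0.0927]), 0.017, 0.0045, 16.07)
  dark [267.6 221.4] 82 (array([0.5516, 0.1926]), 0.0496, 0.0262, -33.65)
  dark [267.9 236.5] 77 (array([0.5757, 0.2306]), 0.0519, 0.0253, -33.64)
  wood [221.6 157.3] 730 (array([ 0.5406, -0.0684]), 0.2113, 0.047, 4.7)
```

View pics/scene5.png

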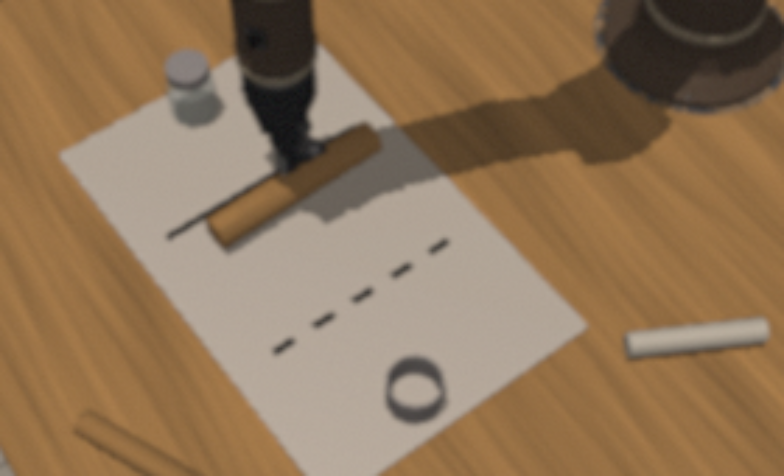

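Call:
servo_tool([
  [[-8, 0, 0, 0, 0.2, 0.1, 255], [-7, 0, 0, 0, 0, 0, 255], [-1, 1, 11, -0.2, 0, 0, 255], [0, 1, 10, 0, 0, 0, 255], [0, 0, 0, 0, 0, 0, 255]],
])

```text
clock: 8.2
position: [0.5325, -0.0557, 0.0591]
eef_rot: [-0.516, 0.482, 0.517, 0.483]
force: [0.2, -0.1, -0.2]
finger_gap: -0.0
```

```bash
python3 st.py .536 -.057 .046; python3 - <<'E'
from h import *
for n in("scene",):
    p,d=read_camera(n)
    measure(n,p)
E
```

```text
t 8.2 pos [ 0.5325 -0.0557  0.0591] gap -4.0774222187610974e-05 F [ 0.21 -0.15 -0.18] T [[0.0, -0.998, -0.068], [0.001, -0.068, 0.998], [-1.0, -0.0, 0.001]]
turn [-0.1   0.07  0.01] shift [13.1 -3.4 -1.6]
scene mat (array([ 0.5518, -0.0073]), 0.5349, 0.3354, -86.73)
  dark [223.2 138.2] 592 (array([ 0.5415, -0.1144]), 0.2476, 0.1367, 36.6)
  dark [190.9 129.1] 99 (array([ 0.5677, -0.2314]), 0.0465, 0.0351, -12.32)
  dark [227.2 160.9] 126 (array([ 0.532 , -0.0566]), 0.2151, 0.0091, 4.08)
  dark [276.2 177.7] 9 (array([0.4422, 0.081 ]), 0.0165, 0.0047, -3.33)
  dark [262.8 186.2] 8 (array([0.4941, 0.0836]), 0.0163, 0.0037, 4.12)
  dark [235.6 203.7] 9 (array([0.597 , 0.0896]), 0.0159, 0.0046, 4.2)
  dark [220.6 213.6] 9 (array([0.6511, 0.0931]), 0.0175, 0.0036, 4.19)
  dark [267.7 221.4] 83 (array([0.5516, 0.1926]), 0.0496, 0.0262, -33.65)
  dark [267.9 236.5] 78 (array([0.5757, 0.2306]), 0.0519, 0.0253, -33.64)
  wood [220.5 158.1] 670 (array([ 0.5406, -0.0683]), 0.2117, 0.0462, 4.26)
```

Call:
servo_tool([
  [[8, -3, -2, -0.1, 0, 0, 255], [6, 0, 0, 0, 0, 0, 255], [2.5, 0, 0, 0, 0, 0, 255], [1, 0, 0, 0, 0, 0, 255]],
])

```text
clock: 8.75
position: [0.5361, -0.0584, 0.0421]
eef_rot: [-0.516, 0.482, 0.517, 0.483]
force: [-7.3, 2.3, 25.5]
finger_gap: -0.0002
```

Call:
servo_tool([
  [[0.8, 0, -5, 0, 0, 0, 255], [0.8, 0, -5, 0, 0, 0, 255], [0.8, 0, -5, 0, 0, 0, 255], [0.8, 0, -5, 0, 0, 0, 255], [0.8, 0, -5, 0, 0, 0, 255], [0.8, 0, -5, 0, 0, 0, 255], [0.8, 0, -5, 0, 0, 0, 255]],
])

```text
clock: 9.62
position: [0.5391, -0.0973, 0.0425]
eef_rot: [-0.515, 0.482, 0.516, 0.486]
force: [-2.1, -0.9, 7.1]
finger_gap: 0.0001
```

Call:
servo_tool([
  [[-8, 0, 0, 0, 0.2, 0.1, 255], [-10, 0, 0, 0, 0, 0, 255], [-20, 1, 30, 0, 0, 0, 255], [-30, 1, 40, 0, 0, 0, 255], [-30, 0, 45, 0, 0, 0, 255], [-30, 0, 45, 0, 0, 0, 255], [0, 0, 0, 0, 0, 0, 255]],
])

```text
clock: 10.5
position: [0.5266, 0.0671, 0.1764]
eef_rot: [0.515, -0.484, -0.515, -0.485]
force: [-0.3, -0.3, -0.6]
finger_gap: 0.0003
```

```bash
python3 st.py .536 -.077 .046; python3 - <<'E'
from h import *
for n in("scene","top"):
    p,d=read_camera(n);cv2.imwrite(f"pics/{n}6.png",cv2.resize(p[:,:,::-1][90:260,120:400],None,fx=2.8,fy=2.8))
    measure(n,p)
E
```

```text
t 10.5 pos [0.5266 0.0671 0.1764] gap 0.0002577553180390218 F [-0.32 -0.33 -0.61] T [[0.001, -0.998, -0.062], [0.001, -0.062, 0.998], [-1.0, -0.001, 0.001]]
turn [-0.46  0.06  0.08] shift [ 130.2   -0.4 -144.5]
scene mat (array([ 0.5518, -0.0071]), 0.5346, 0.3354, -86.7)
  dark [242.8 141.9] 743 (array([ 0.5154, -0.0723]), 0.2957, 0.1662, 21.34)
  dark [190.9 129.1] 99 (array([ 0.5676, -0.231 ]), 0.0466, 0.0345, -10.11)
  dark [276.2 177.7] 37 (array([0.4419, 0.0814]), 0.0304, 0.014, 15.26)
  dark [263.  186.1] 40 (array([0.4941, 0.084 ]), 0.0305, 0.0141, 4.05)
  dark [249.2 194.8] 8 (array([0.5452, 0.0863]), 0.016, 0.0037, 4.18)
  dark [235.4 203.9] 8 (array([0.5969, 0.0893]), 0.0162, 0.003, -3.56)
  dark [220.5 213.5] 10 (array([0.6511, 0.0927]), 0.017, 0.0045, 16.07)
  dark [267.6 221.4] 81 (array([0.5516, 0.1926]), 0.0496, 0.0262, -33.65)
  dark [267.8 236.5] 78 (array([0.5757, 0.2306]), 0.0519, 0.0253, -33.64)
  wood [216.5 153.6] 653 (array([ 0.5514, -0.0865]), 0.1937, 0.0423, 4.13)
top mat (array([ 0.5501, -0.0105]), 0.5385, 0.3385, -86.85)
  dark [273.7 188.9] 5107 (array([0.5385, 0.0291]), 0.3143, 0.1898, 5.33)
  dark [312.3 149.4] 14 (array([ 0.6683, -0.1002]), 0.0291, 0.0032, -0.09)
  dark [303.9 183.5] 36 (array([ 0.5559, -0.0727]), 0.1113, 0.0029, 4.07)
  dark [209.  170.3] 28 (array([0.5918, 0.2258]), 0.0458, 0.0153, -72.91)
  dark [354.3 183. ] 89 (array([ 0.5619, -0.2321]), 0.0489, 0.0323, 38.94)
  dark [217.2 184.4] 9 (array([0.5484, 0.1998]), 0.0226, 0.0035, -55.06)
  dark [306.  210.5] 12 (array([ 0.4706, -0.0794]), 0.0345, 0.0, -0.05)
  wood [310.2 189.3] 828 (array([ 0.5379, -0.0894]), 0.2221, 0.0367, 4.39)
  wood [273.2 198.9] 12 (array([0.5036, 0.0247]), 0.0153, 0.0097, -25.94)
```

View pics/top6.png

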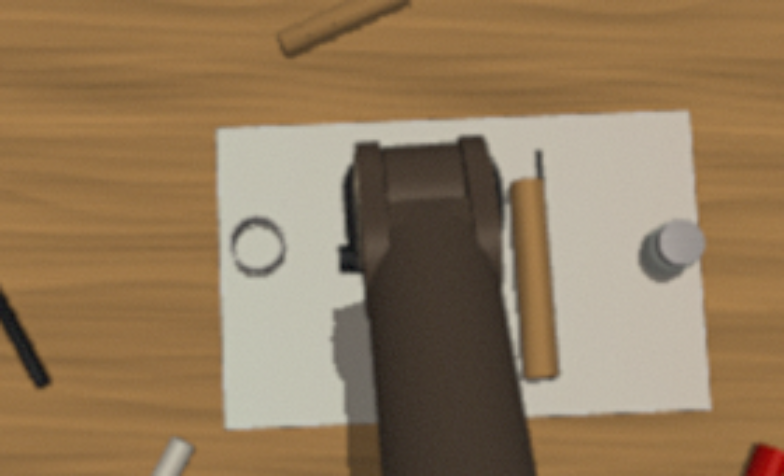

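View pics/scene6.png

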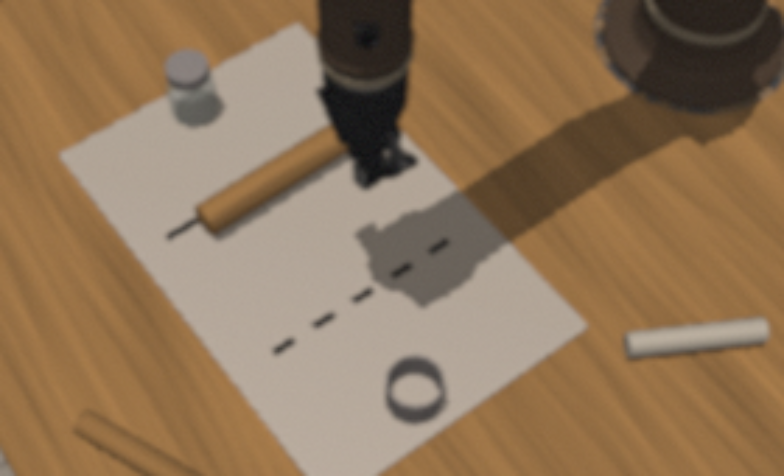

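Pin at about (0.538, -0.089), 16 mm short of the line. One last stroke should need about 32 mm of finger travel.

Call:
servo_tool([
  [[20, -1, -40, -0.4, 0, 0, 255], [30, 0, -40, 0, 0, 0, 255], [30, -1, -40, 0, 0, 0, 255], [30, 0, -20, 0, 0, 0, 255], [4, 0, 0, 0, 0, 0, 255], [0, 0, 0, 0, 0, 0, 255]],
])

```text
clock: 11.35
position: [0.5325, -0.0887, 0.0548]
eef_rot: [-0.513, 0.489, 0.514, 0.483]
force: [0.2, 0.3, -0.5]
finger_gap: -0.0002
```

```bash
python3 st.py .539 -.081 .046
```

```text
t 11.35 pos [ 0.5325 -0.0887  0.0548] gap -0.00015143678583456283 F [ 0.2   0.33 -0.5 ] T [[-0.007, -0.998, -0.055], [-0.005, -0.055, 0.998], [-1.0, 0.008, -0.004]]
turn [-0.87 -0.24 -0.44] shift [ 8.7 -7.   7.4]
```

Call:
servo_tool([
  [[0, -4, 4, -0.9, -0.2, -0.4, 255], [2, -3, 4, 0, 0, 0, 255], [4, 0, 0, 0, 0, 0, 255], [3, 0, 0, 0, 0, 0, 255]],
])

```text
clock: 11.85
position: [0.5414, -0.0769, 0.0479]
eef_rot: [0.519, -0.479, -0.518, -0.482]
force: [-0.4, -0.8, 0.7]
finger_gap: -0.0002
```

```bash
python3 st.py .539 -.081 .043
```

```text
t 11.85 pos [ 0.5414 -0.0769  0.0479] gap -0.00017427967820878105 F [-0.42 -0.82  0.74] T [[0.004, -0.997, -0.076], [0.001, -0.076, 0.997], [-1.0, -0.004, 0.0]]
turn [0.33 0.03 0.25] shift [ 4.9  2.7 -3.9]
```

Call:
servo_tool([
  [[2.5, 2, -4, 0.3, 0, 0.2, 255], [2, 0, 0, 0, 0, 0, 255], [1.5, 0, 0, 0, 0, 0, 255]],
])

```text
clock: 12.22
position: [0.5396, -0.0814, 0.0425]
eef_rot: [-0.517, 0.482, 0.517, 0.483]
force: [-7.4, 1.3, 26.2]
finger_gap: -0.0001
```

Call:
servo_tool([
  [[0.8, 0, -5, 0, 0, 0, 255], [0.8, 0, -5, 0, 0, 0, 255], [0.8, 0, -5, 0, 0, 0, 255], [0.8, 0, -5, 0, 0, 0, 255], [0.8, 0, -3, 0, 0, 0, 255]],
])

```text
clock: 12.85
position: [0.5416, -0.1067, 0.043]
eef_rot: [0.517, -0.482, -0.516, -0.484]
force: [-3.4, 0.1, 10.0]
finger_gap: -0.0
```

```bash
python3 st.py .539 -.114 .043; python3 - <<'E'
from h import *
for n in("scene",):
    p,d=read_camera(n);cv2.imwrite(f"pics/{n}7.png",cv2.resize(p[:,:,::-1][90:260,120:400],None,fx=2.8,fy=2.8))
    measure(n,p)
E
```

```text
t 12.85 pos [ 0.5416 -0.1067  0.043 ] gap -1.649353498338361e-05 F [-3.39  0.06  9.97] T [[0.003, -0.998, -0.067], [0.002, -0.067, 0.998], [-1.0, -0.003, 0.002]]
turn [-0.14  0.11  0.18] shift [-0.1  3.1 -7.1]
scene mat (array([ 0.5516, -0.0073]), 0.5347, 0.3354, -86.78)
  dark [216.  134.2] 316 (array([ 0.5235, -0.1747]), 0.1159, 0.0743, -64.06)
  dark [191. 129.] 102 (array([ 0.5673, -0.2345]), 0.0432, 0.0381, -29.96)
  dark [214.2 157.4] 146 (array([ 0.5632, -0.0902]), 0.2405, 0.0251, -1.5)
  dark [276.2 177.7] 9 (array([0.4422, 0.081 ]), 0.0165, 0.0047, -3.33)
  dark [262.8 186.3] 9 (array([0.494 , 0.0842]), 0.0161, 0.0046, -3.39)
  dark [235.7 203.7] 9 (array([0.5961, 0.0894]), 0.0179, 0.003, -3.52)
  dark [220.5 213.5] 10 (array([0.6511, 0.0927]), 0.017, 0.0045, 16.07)
  dark [267.6 221.5] 84 (array([0.5516, 0.1926]), 0.0496, 0.0262, -33.65)
  dark [267.8 236.5] 78 (array([0.5757, 0.2306]), 0.0519, 0.0253, -33.64)
  wood [213.4 152. ] 611 (array([ 0.5512, -0.0997]), 0.1969, 0.0431, 4.56)
```

View pics/scene7.png

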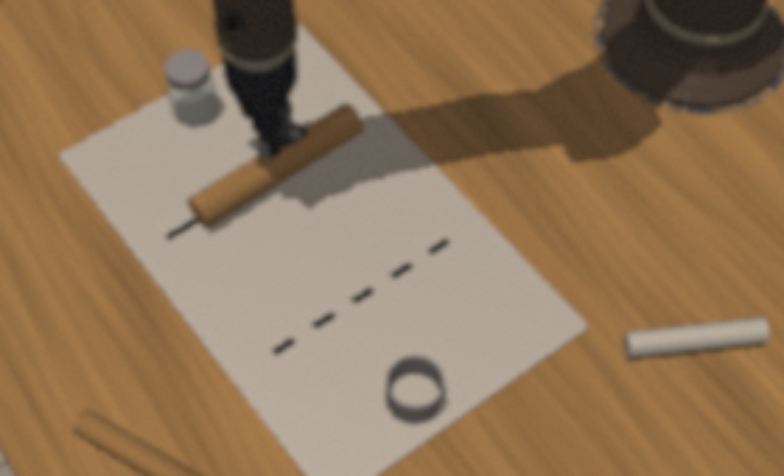

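About 3.5 mm left, so roughly 7 mm of finger travel, and then I retract.

Call:
servo_tool([
  [[0.6, 0, -3, 0, 0, 0, 255], [0.6, 0, -2.5, 0, 0, 0, 255], [0.3, 0, 0, 0, 0, 0, 255]],
])

```text
clock: 13.28
position: [0.5421, -0.1142, 0.0428]
eef_rot: [0.517, -0.482, -0.515, -0.485]
force: [-1.1, -0.2, 3.9]
finger_gap: -0.0001
```

Call:
servo_tool([
  [[-8, 0, 0, 0, 0, 0, 255], [-10, 0, 0, 0, 0, 0, 255], [-25, 1, 20, 0, 0, 0, 255], [-30, 1, 45, 0, 0, 0, 255], [-30, 0, 45, 0, 0, 0, 255], [-30, 0, 45, 0, 0, 0, 255], [0, 0, 50, 0, 0, 0, 255], [0, 0, 50, 0, 0, 0, 255], [0, 0, 50, 0, 0, 0, 255], [0, 0, 50, 0, 0, 0, 255], [0, 0, 0, 0, 0, 0, 255]],
])

```text
clock: 14.65
position: [0.5163, 0.2527, 0.1872]
eef_rot: [0.517, -0.48, -0.515, -0.488]
force: [-0.4, 0.2, -0.5]
finger_gap: 0.0002
```

```bash
python3 st.py .539 -.114 .043; python3 - <<'E'
from h import *
for n in("scene","top"):
    p,d=read_camera(n);cv2.imwrite(f"pics/{n}8.png",cv2.resize(p[:,:,::-1][90:260,120:400],None,fx=2.8,fy=2.8))
    measure(n,p)
E
```

```text
t 14.65 pos [0.5163 0.2527 0.1872] gap 0.00016617851611251718 F [-0.39  0.24 -0.5 ] T [[0.01, -0.998, -0.064], [0.006, -0.064, 0.998], [-1.0, -0.01, 0.005]]
turn [-0.32  0.28  0.6 ] shift [ 142.3    2.4 -368.1]
scene mat (array([ 0.5516, -0.007 ]), 0.5344, 0.335, -86.82)
  dark [192.3 129.3] 65 (array([ 0.5652, -0.228 ]), 0.0457, 0.0245, 11.97)
  dark [218.8 153.9] 105 (array([ 0.5354, -0.0949]), 0.215, 0.0077, 3.87)
  dark [288.4 184. ] 277 (array([0.4345, 0.115 ]), 0.1395, 0.0461, 77.17)
  dark [186.2 170.2] 13 (array([ 0.6614, -0.0975]), 0.0348, 0.0041, 6.67)
  dark [262.8 186.2] 8 (array([0.4941, 0.0836]), 0.0163, 0.0037, 4.12)
  dark [220.5 213.5] 8 (array([0.6511, 0.0927]), 0.0175, 0.0027, 4.19)
  dark [267.6 221.4] 77 (array([0.5516, 0.1926]), 0.0496, 0.0262, -33.65)
  dark [267.8 236.5] 73 (array([0.5757, 0.2306]), 0.0519, 0.0253, -33.64)
  wood [217.4 147.8] 760 (array([ 0.5375, -0.1045]), 0.229, 0.0429, 4.39)
top mat (array([ 0.5502, -0.0116]), 0.5363, 0.3383, -86.87)
  dark [312.2 148.8] 12 (array([ 0.67  , -0.1002]), 0.0259, 0.0032, -0.09)
  dark [252.5 153.8] 13 (array([0.6475, 0.0904]), 0.0193, 0.0032, 0.73)
  dark [308.  167.5] 14 (array([ 0.607 , -0.0858]), 0.0417, 0.0, -0.05)
  dark [253.3 170.3] 10 (array([0.5962, 0.0866]), 0.0192, 0.0032, 0.73)
  dark [211.8 169.2] 19 (array([0.5966, 0.2173]), 0.032, 0.0082, 85.15)
  dark [354.2 182.8] 100 (array([ 0.5622, -0.232 ]), 0.0488, 0.034, 36.46)
  dark [309.6 188. ] 27 (array([ 0.5417, -0.0905]), 0.0763, 0.0037, 4.65)
  dark [213.8 182.6] 54 (array([0.5545, 0.2072]), 0.0315, 0.0285, -89.09)
  dark [253.7 185.7] 10 (array([0.5453, 0.086 ]), 0.019, 0.0031, 0.72)
  dark [254.5 202.8] 13 (array([0.4917, 0.0821]), 0.0189, 0.0031, 0.7)
  dark [311.4 211.5] 20 (array([ 0.4677, -0.0961]), 0.0595, 0.0029, 4.64)
  dark [255.5 219.2] 13 (array([0.4417, 0.0784]), 0.0187, 0.0031, 0.7)
  wood [315.6 189.1] 834 (array([ 0.5388, -0.1061]), 0.2229, 0.0368, 4.39)
```

View pics/top8.png

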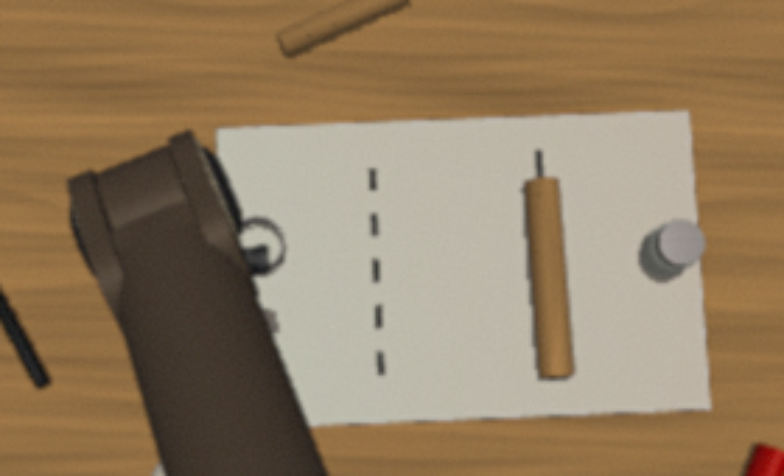

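```bash
python3 - <<'E'
from h import *
p,d=read_camera("top");measure("top",p)
s=state();print(s['clock'],s['force'].round(2),np.abs(s['qd']).max())
close_job()
E
```

```text
top mat (array([ 0.5502, -0.0117]), 0.5362, 0.3383, -86.86)
  dark [312.2 148.8] 12 (array([ 0.67  , -0.1002]), 0.0259, 0.0032, -0.09)
  dark [252.5 153.8] 13 (array([0.6475, 0.0904]), 0.0193, 0.0032, 0.73)
  dark [308.  168.5] 12 (array([ 0.6038, -0.0858]), 0.0352, 0.0, -0.05)
  dark [253.2 170.3] 9 (array([0.5962, 0.0866]), 0.0192, 0.0032, 0.73)
  dark [211.9 169. ] 17 (array([0.5966, 0.2157]), 0.0289, 0.0081, 84.51)
  dark [354.3 182.8] 100 (array([ 0.5624, -0.2323]), 0.0488, 0.0334, 36.46)
  dark [309.5 187.1] 26 (array([ 0.5449, -0.0905]), 0.0698, 0.0032, -0.07)
  dark [214.4 182.4] 52 (array([0.5546, 0.2056]), 0.0286, 0.0283, 1.21)
  dark [253.6 185.8] 11 (array([0.5453, 0.086 ]), 0.019, 0.0031, 0.72)
  dark [254.5 202.8] 13 (array([0.4917, 0.0821]), 0.0189, 0.0031, 0.7)
  dark [311.4 210.5] 22 (array([ 0.4709, -0.096 ]), 0.0658, 0.0029, 3.96)
  dark [255.4 219.4] 12 (array([0.4417, 0.0784]), 0.0187, 0.0031, 0.7)
  wood [315.6 189. ] 832 (array([ 0.5388, -0.106 ]), 0.2229, 0.0369, 4.39)
14.8 [-0.43 -0.45  0.13] 0.021416154456786636
the job is handed in; nothing more can be done
```

I rolled the pin onto the solid line with the closed fingertip on its top, in four short strokes, and handed the job in at 14.8 s. The hand had been lifted clear before that.

- **Across the line:** the pin's centre is about 0.4 mm past the line in the top view and 0.7 mm in the scene view, against a limit of 8 mm.
- **Lengthwise:** it sits about 18 mm from the line's middle, against 50 mm.
- **Parallel:** it is about 1.2° off the line, against 7°.
- **At rest:** two successive top pictures put the pin in the same place, within 0.1 mm.
- **Rolled:** the pin moved about 79 mm, which works out to nearly 4 rad of turning. I inferred this from the travel and did not measure the turn itself.
- **Bystanders:** the last pictures show the jar where it was. The arm partly hid the cutter in the last top view, but the scene view has it unmoved. I did not measure the spatula separately, and the arm never came down near it.
- **Force:** the fingertip readings peaked at about 28 N as it first touched the pin.

The two cameras disagreed by about 2 mm in absolute position, so I compared pin and line within each picture. No check failed.

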